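Find the rocking corner of the welding jig plate and flatten its shim

TASK

One corner of the steel jig plate rocks. Press down on the plate's corners with a fingertip to find the one that gives, pressing it right down, then press the bent-up shim tongue beside that corner fully flat and take the hand away. Leave the other three shims bent up, and do not pick up or disturb anything else lying about.

Things in the scene. Friction and masses are not known exactly. Their poses are not given: they have to be found in the camera images.
- plate: Bare steel jig plate, 170 (its x) x 140 (its y) x 10 mm, level, top 50 mm above the table, on a sprung centre swivel; a fixed angle piece (60 x 34 mm, 40 mm high) at its middle. Origin: centre of its underside. Three corners are solid (under 1.5 mm of give); one, different each time, sinks about 8 mm under 4 to 5 N, then stops hard, and springs back when released.
- corner_a (a point): Point to press on the plate's top at its +x +y corner (plate frame; seen from the robot the far left one), 12 mm in from both edges.
- corner_b (a point): Point to press on the plate's top at its +x -y corner (plate frame; seen from the robot the far right one), 12 mm in from both edges.
- corner_c (a point): Point to press on the plate's top at its -x +y corner (plate frame; seen from the robot the near left one), 12 mm in from both edges.
- corner_d (a point): Point to press on the plate's top at its -x -y corner (plate frame; seen from the robot the near right one), 12 mm in from both edges.
- tongue_a (a point): Point to press on top of the shim tongue beside the +x +y corner, 32 mm out from the hinge. Plain metal strip 24 mm wide, 3 mm thick, hinged 8 mm outside the plate's y side, 60 mm from the centre along x; the tongue reaches 45 mm outward along y, bent up about 27 degrees (tip about 59 mm above the table). Flat, its top is 39 mm above the table. The point moves with it.
- shim_a (a joint): Angle in rad of the shim beside the +x +y corner: 0 to 0.05 at the start (bent up), 0.5 when quite flat (hard stop). About 4 N down at the tongue point moves it; it stays where it is left. When flat its inner heel packs the gap under the plate.
- pin_a (a joint): Stiff brass telltale pin under the +x +y corner, 6 mm thick, out of reach: 0 until that corner sinks, 0.006 to 0.007 m once the corner has been rocked fully down; it stays down.
- tongue_b (a point): Point to press on top of the shim tongue beside the +x -y corner, 32 mm out from the hinge. Plain metal strip 24 mm wide, 3 mm thick, hinged 8 mm outside the plate's y side, 60 mm from the centre along x; the tongue reaches 45 mm outward along y, bent up about 27 degrees (tip about 59 mm above the table). Flat, its top is 39 mm above the table. The point moves with it.
- shim_b (a joint): Angle in rad of the shim beside the +x -y corner: 0 to 0.05 at the start (bent up), 0.5 when quite flat (hard stop). About 4 N down at the tongue point moves it; it stays where it is left. When flat its inner heel packs the gap under the plate.
- pin_b (a joint): Stiff brass telltale pin under the +x -y corner, 6 mm thick, out of reach: 0 until that corner sinks, 0.006 to 0.007 m once the corner has been rocked fully down; it stays down.
- tongue_c (a point): Point to press on top of the shim tongue beside the -x +y corner, 32 mm out from the hinge. Plain metal strip 24 mm wide, 3 mm thick, hinged 8 mm outside the plate's y side, 60 mm from the centre along x; the tongue reaches 45 mm outward along y, bent up about 27 degrees (tip about 59 mm above the table). Flat, its top is 39 mm above the table. The point moves with it.
- shim_c (a joint): Angle in rad of the shim beside the -x +y corner: 0 to 0.05 at the start (bent up), 0.5 when quite flat (hard stop). About 4 N down at the tongue point moves it; it stays where it is left. When flat its inner heel packs the gap under the plate.
- pin_c (a joint): Stiff brass telltale pin under the -x +y corner, 6 mm thick, out of reach: 0 until that corner sinks, 0.006 to 0.007 m once the corner has been rocked fully down; it stays down.
- tongue_d (a point): Point to press on top of the shim tongue beside the -x -y corner, 32 mm out from the hinge. Plain metal strip 24 mm wide, 3 mm thick, hinged 8 mm outside the plate's y side, 60 mm from the centre along x; the tongue reaches 45 mm outward along y, bent up about 27 degrees (tip about 59 mm above the table). Flat, its top is 39 mm above the table. The point moves with it.
- shim_d (a joint): Angle in rad of the shim beside the -x -y corner: 0 to 0.05 at the start (bent up), 0.5 when quite flat (hard stop). About 4 N down at the tongue point moves it; it stays where it is left. When flat its inner heel packs the gap under the plate.
- pin_d (a joint): Stiff brass telltale pin under the -x -y corner, 6 mm thick, out of reach: 0 until that corner sinks, 0.006 to 0.007 m once the corner has been rocked fully down; it stays down.
- tube: Bystander: square tube offcut 30 x 30 x 40 mm standing on the jig's fixed grey base (180 x 260 x 10 mm, under the plate and turned with it, up to 20 degrees) between the two left shims. Origin: on or near its underside centre. To be left alone.
- nut: Bystander: big hexagon nut, 34 mm across, 16 mm high, lying on the base between the two right shims. Origin: on or near its underside centre. To be left alone.
- angle: Bystander: steel angle offcut 160 mm long, 40 x 40 mm legs, lying left of the jig. Origin: on or near its underside centre. To be left alone.
- hammer: Bystander: hammer lying crosswise beyond the jig. Origin: on or near its underside centre. To be left alone.
- disc: Bystander: black grinding disc, 115 mm across, 6 mm thick, lying right of the jig. Origin: on or near its underside centre. To be left alone.
- wrench: Bystander: spanner lying right of the jig. Origin: on or near its underside centre. To be left alone.

How it is judged:
On the way, in this order (a step that is already met when the one before it is completed fails the run):
1. the corner that rocks has been pressed down (its telltale pin is down 3 mm or more) (value of joint any of pin_a, pin_b, pin_c, pin_d above 0.003 m), for 0.1 s.
2. the shim beside that corner has been pressed flat (((value of joint pin_a above 0.003 m and value of joint shim_a above 0.42 rad and value of joint each of shim_b, shim_c, shim_d below 0.12 rad) or (value of joint pin_b above 0.003 m and value of joint shim_b above 0.42 rad and value of joint each of shim_a, shim_c, shim_d below 0.12 rad) or (value of joint pin_c above 0.003 m and value of joint shim_c above 0.42 rad and value of joint each of shim_a, shim_b, shim_d below 0.12 rad) or (value of joint pin_d above 0.003 m and value of joint shim_d above 0.42 rad and value of joint each of shim_a, shim_b, shim_c below 0.12 rad))), for 0.2 s.
At the end, for the whole second after the job is handed in: The corner that rocks has been pressed down (its pin is 3 mm or more down), the shim beside it is flat (joint above 0.42 rad of 0.5), the other three shims are still bent up (below 0.12 rad), and the plate is level within 0.03 rad (((value of joint pin_a above 0.003 m and value of joint shim_a above 0.42 rad and value of joint each of shim_b, shim_c, shim_d below 0.12 rad) or (value of joint pin_b above 0.003 m and value of joint shim_b above 0.42 rad and value of joint each of shim_a, shim_c, shim_d below 0.12 rad) or (value of joint pin_c above 0.003 m and value of joint shim_c above 0.42 rad and value of joint each of shim_a, shim_b, shim_d below 0.12 rad) or (value of joint pin_d above 0.003 m and value of joint shim_d above 0.42 rad and value of joint each of shim_a, shim_b, shim_c below 0.12 rad)) and angle between plate's own z axis and vertical below 0.03 rad); the robot touches nothing.
It fails at once if a bystander (tube, nut, angle, hammer, disc, wrench) was lifted or moved more than 20 mm (distance of any of tube, nut, angle, hammer, disc, wrench from where it was at the start of the episode above 0.02 m).
It also fails if it takes over 48 s, if anything falls off the work surface, if the arm or the gripper's body presses on something with over 40 N, if the wrist force passes 120 N, or if a joint passes its speed limit or range.

ROBOT

A 7-joint arm with a two-finger parallel gripper is mounted at the origin on the work surface. World frame = base frame: x ahead of the robot, y to its left, z up, the work surface at z = 0. Lengths are in m, angles in rad, forces in N, time in s.
With the tool pointing down it reaches from about 0.425 to 0.875 m from the base axis. Payload 4.7 kg.
Tool frame: the origin (TCP) lies between the finger pads; the fingertips stand 14 mm ahead of it and the grasp point (between the pads) lies 5 mm behind it; z points along the fingers, y is the line along which they close (so a half turn about z gives the same grasp; the last joint's range is limited). The gripper opens to 87 mm and grips with 3 to 60 N. Pads are 19 mm wide; open, the fingers measure 117 mm over their backs; the gripper's body (75 mm by 190 mm) begins 51 mm behind the grasp point.
Start: joints at [-1.302, 0.321, -0.07, 1.45, 0.023, 1.371, -0.057], TCP at [0.164, 0.629, 0.237] pointing down, gripper open.
Joint ranges: [-2.86, 2.86], [-0.3, 2.09], [-1.38, 1.24], [0.06, 2.45], [-1.56, 4.7], [0.09, 2.05], [-2.69, 2.69]. Speed limits (rad/s): [2.57, 2.57, 3.14, 3.14, 3.14, 3.14, 3.14].

INTERFACE

Orientations are given as a rotation vector (axis times angle).
In Python, from bench import ctrl gives the robot as it stands.
- The arm moves only by the shell command python3 -m inch 'ROWS' [OPENING] [FORCE]. ROWS is JSON, a list of rows, each a list of 6 numbers: the shift along the world's x, y, z in mm, then the turn, a rotation vector about the world's x, y, z in degrees. In form: [[tx, ty, tz, rx, ry, rz], ...]. A call has 1 to 20 rows; each row is the pose to reach, as a shift and turn from the pose commanded when the call began; what a row does not reach only later rows make up. A row lasts 1/8 s, in which the tool goes at most 62.5 mm and 10.7 degrees, less where a joint would pass 70% of its speed; a pose out of reach is approached as far as the arm can. A call with a gripper value outside its range is refused whole. OPENING is the finger opening in mm, from 0 to 87, set as the call begins (- or left out, the last holds). The fingers move at their own pace and stop on an object; FORCE is the grip in N (left out, the last holds). Time passes only in rows, so rows that repeat a pose let the fingers close. It gives the time, the measured TCP pose, the force, the opening and the grip force at its end, in the units of the state.
- ctrl.get_state(): the state, without advancing time (a new reading comes with each control period).
- ctrl.get_image(name): name is "scene" or "top" or "wrist"; returns (picture, depth): 400x640x3 uint8, red, green, blue; 400x640 float32, m along the optical axis (not along the pixel's ray), 0 where there is no reading.
- ctrl.camera_params(name): a dict with "mtx" (3x3 intrinsics, pixels), "T" (4x4, takes a point from camera to world coordinates). Camera axes: x right, y down, z forward; pixel columns grow to the right and rows downward; lengths in m; the calibration is good to about 2 mm. A picture is of the moment at which its call begins: read the wrist's pose just before it. camera_params takes no time and is no camera call; for the wrist camera it gives the pose at the moment of the call.
- ctrl.close_job(): hands the job in; it is judged then, once.
The state is a dict: "time": time; "joint_positions": joint angles; "qd": joint speeds; "joint_torque": joint torques, N m; "position": TCP position; "tool_rot": TCP orientation; "ft_force": force on the tool from outside, world axes, zero at the start; "torque": the same for the moment, N m; "grip_width": opening from 0.0 (shut) to 1.0 (fully open); "grip_force": force on a finger pad.
Only numpy, scipy, OpenCV 4.12 (cv2) and the standard library are available. Lean on these libraries where they do the work, as an engineer would, in place of code of your own. Each camera call takes 0.05 s, during which the arm holds its last target. There are 200 camera calls.

## Working session

There is one attempt and no reset: what is moved stays moved. The work goes in short steps, Python scripts to look and compute and a shell command to move; the robot and the scene stay as the last step left them, time stands still between calls to the robot, and variables do not carry over. Pictures are saved under pics/ and viewed, at most 10 in all, crops included, and the job is handed in when it is done.

```bash
mkdir -p pics; python3 - <<'E'
from bench import ctrl
import cv2,numpy as np
s=ctrl.get_state();print(s['time'],s['position'],s['tool_rot'],s['ft_force'],s['grip_width'])
for n in ['top','scene']:
    p,d=ctrl.get_image(n);cv2.imwrite(f'pics/{n}0.png',p[:,:,::-1]);np.savez(f'pics/{n}0.npz',p=p,d=d,**ctrl.camera_params(n))
    print(n,ctrl.camera_params(n))
E
```

```text
0.0 [0.16373888 0.62849382 0.235463  ] [-3.99021980e-01 -3.11600640e+00  2.98238358e-03] [-0.3400631   0.1734561  -0.29898718] 1.0017425362708183
top {'mtx': array([[455.15296275,   0.        , 317.70779465],
       [  0.        , 455.15296275, 201.59441847],
       [  0.        ,   0.        ,   1.        ]]), 'T': array([[ 1.16389568e-02, -9.93506834e-01,  1.13175551e-01,
         4.84036295e-01],
       [-9.99931714e-01, -1.14452906e-02,  2.36082442e-03,
        -4.99747623e-03],
       [-1.05016813e-03, -1.13195300e-01, -9.93572202e-01,
         1.30085321e+00],
       [ 0.00000000e+00,  0.00000000e+00,  0.00000000e+00,
         1.00000000e+00]])}
scene {'mtx': array([[478.54218594,   0.        , 320.2429721 ],
       [  0.        , 478.54218594, 193.88289922],
       [  0.        ,   0.        ,   1.        ]]), 'T': array([[-2.59483175e-01,  7.35727447e-01, -6.25598598e-01,
         1.46382317e+00],
       [ 9.65747553e-01,  1.97423299e-01, -1.68391524e-01,
         2.53361500e-01],
       [-3.82526470e-04, -6.47865083e-01, -7.61755006e-01,
         1.10843654e+00],
       [ 0.00000000e+00,  0.00000000e+00,  0.00000000e+00,
         1.00000000e+00]])}
```

View pics/top0.png

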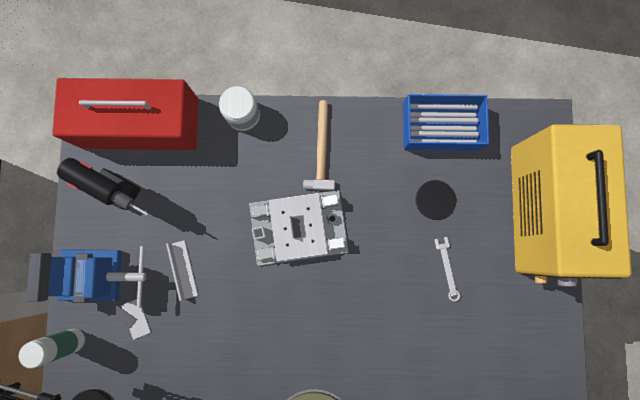

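The top view shows the jig centred near pixel (298,228), turned a few degrees. The tube is at (259,233), the nut at (332,218), and the hammer head at (320,185) just beyond the jig. Next I'll measure the plate with depth and enlarge the crop.

```bash
cat > h.py <<'E'
import numpy as np,cv2
def cloud(f):
    z=np.load(f);d=z['d'];K=z['mtx'];T=z['T'];v,u=np.indices(d.shape)
    P=np.stack([(u-K[0,2])/K[0,0]*d,(v-K[1,2])/K[1,1]*d,d],-1)
    return P@T[:3,:3].T+T[:3,3],z['p'],d
E
python3 - <<'E'
from h import *
for n in ['top','scene']:
    W,p,d=cloud(f'pics/{n}0.npz')
    roi=(d>0)&(W[...,0]>.25)&(W[...,0]<.75)&(abs(W[...,1])<.25)
    tb=roi&(abs(W[...,2])<.02); print(n,'table z',np.median(W[tb][:,2]))
    m=(roi&(abs(W[...,2]-.05)<.006)).astype(np.uint8)
    m=cv2.morphologyEx(m,cv2.MORPH_OPEN,np.ones((5,5)))
    k,l,st,c=cv2.connectedComponentsWithStats(m)
    i=1+np.argmax(st[1:,4]); q=W[l==i]
    r=cv2.minAreaRect((q[:,:2]*1000).astype(np.float32)); print(r,np.median(q[:,2]),st[i])
    b=(roi&(W[...,2]>.006)&(W[...,2]<.1)).astype(np.uint8)
    k,l,st,c=cv2.connectedComponentsWithStats(b); i=1+np.argmax(st[1:,4])
    print('whole',cv2.minAreaRect((W[l==i][:,:2]*1000).astype(np.float32)),st[i])
p=cv2.imread('pics/top0.png')[175:280,235:365];q=cv2.imread('pics/scene0.png')
W,_,d=cloud('pics/scene0.npz');m=(d>0)&(np.hypot(W[...,0]-.43,W[...,1]-.04)<.17);v,u=np.where(m)
q=q[v.min():v.max(),u.min():u.max()];print(v.min(),u.min(),q.shape)
q=cv2.resize(q,(400,int(q.shape[0]*400/q.shape[1])),interpolation=2);p=cv2.resize(p,(400,323),interpolation=2)
h=max(len(p),len(q));o=np.zeros((h,800,3),np.uint8);o[:len(p),:400]=p;o[:len(q),400:]=q;cv2.imwrite('pics/crop.png',o)
E
```

```text
top table z 0.0015129219158565022
((557.418701171875, 53.44339370727539), (169.54798889160156, 139.77635192871094), 8.695281028747559) 0.051240691944523964 [ 269  195   56   65 2266]
whole ((600.5481567382812, 62.56626892089844), (271.6142578125, 265.45086669921875), 10.0785551071167) [ 249  160  100  107 6233]
scene table z 0.0012006454977405712
((560.39794921875, 52.46149826049805), (176.27975463867188, 140.40504455566406), 9.035984992980957) 0.050804589487961405 [ 308  165   52   48 1837]
whole ((568.9898681640625, 53.825225830078125), (245.767578125, 314.5289306640625), 31.862279891967773) [ 287  165   93   77 4941]
131 287 (73, 106, 3)
```

View pics/crop.png

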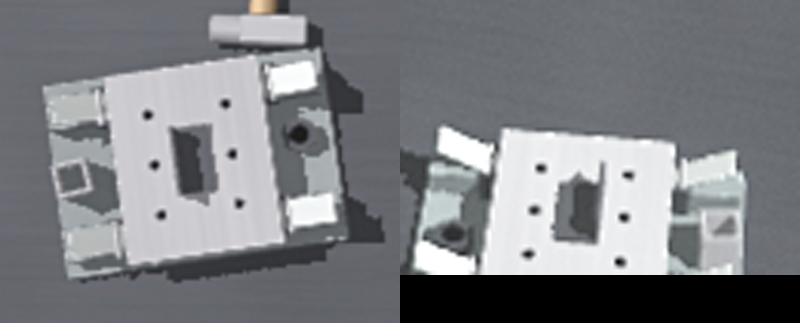

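Plate centre is at about (558, 53) mm with yaw +8.8°. Before moving, I'll check obstacle heights along the transit path.

```bash
python3 - <<'E'
from h import *
a=np.array([.164,.628]);b=np.array([.477,.099])
for n in ['top','scene']:
    W,p,d=cloud(f'pics/{n}0.npz');X=W[d>0]
    t=(X[:,:2]-a)@(b-a)/np.sum((b-a)**2); c=abs(np.cross(b-a,X[:,:2]-a))/np.linalg.norm(b-a)
    for k in range(10):
        m=(t>k/10)&(t<=k/10+.1)&(c<.11)&(X[:,2]<.6); print(n,k,m.sum(),X[m][:,2].max().round(3) if m.any() else None, np.percentile(X[m][:,2],99).round(3) if m.any() else None)
    m=(X[:,0]>.3)&(X[:,0]<.85)&(abs(X[:,1])<.3);print(np.percentile(X[m][:,2],99.9))
E
```

```text
top 0 3185 0.349 0.337
top 1 1919 0.32 0.317
top 2 1777 0.018 0.014
top 3 1780 0.102 0.096
top 4 1804 0.104 0.096
top 5 1754 0.049 0.043
top 6 1748 0.011 0.008
top 7 1724 0.01 0.007
top 8 1693 0.033 0.011
top 9 1681 0.064 0.059
0.10487158544529615
scene 0 3438 0.525 0.517
scene 1 843 0.386 0.337
scene 2 710 0.016 0.013
scene 3 783 0.099 0.095
scene 4 930 0.099 0.095
scene 5 928 0.047 0.041
scene 6 981 0.009 0.007
scene 7 989 0.008 0.007
scene 8 960 0.012 0.008
scene 9 902 0.061 0.06
0.08220360012179698<stdin>:5: DeprecationWarning: Arrays of 2-dimensional vectors are deprecated. Use arrays of 3-dimensional vectors instead. (deprecated in NumPy 2.0)
```

```bash
python3 -m inch '[[30,-50,0,0,0,2],[60,-100,0,0,0,4],[90,-150,0,0,0,6],[120,-200,0,0,0,8],[150,-250,0,0,0,10],[180,-300,0,0,0,12],[210,-350,0,0,0,15],[240,-400,0,0,0,18],[270,-450,0,0,0,21],[300,-500,0,0,0,23.4],[313,-530,0,0,0,23.4],[313,-530,0,0,0,23.4],[313,-530,-60,0,0,23.4],[313,-530,-60,0,0,23.4]]' 0 20
python3 - <<'E'
from bench import ctrl
import cv2,numpy as np
s=ctrl.get_state();print(s)
p,d=ctrl.get_image('wrist');cv2.imwrite('pics/w1.png',p[:,:,::-1]);np.savez('pics/w1.npz',p=p,d=d,**ctrl.camera_params('wrist'))
E
```

```text
time: 1.85
position: [0.473, 0.0993, 0.1728]
tool_rot: [0.243, -3.123, 0.003]
ft_force: [0.2, -0.0, 0.3]
grip_width: 0.005
grip_force: 0.0
{'time': 1.85, 'joint_positions': array([-0.71003256,  0.00581513,  0.4523553 ,  1.94464273, -0.00211696,
        1.20096943,  1.46910767]), 'qd': array([-0.00262231, -0.0359986 ,  0.00175337, -0.09951988,  0.01201853,
        0.03378805, -0.00466685]), 'joint_torque': array([ 3.13123120e-01, -2.56028885e+01,  3.64265190e-01, -2.88036329e+01,
        1.43132303e-02, -3.48171266e-01,  6.17170148e-02]), 'position': array([0.4729566 , 0.09933256, 0.17276657]), 'tool_rot': array([ 0.24285966, -3.12316475,  0.0034696 ]), 'ft_force': array([ 0.20961928, -0.00437188,  0.29124229]), 'torque': array([0.01832438, 0.00299049, 0.00623798]), 'grip_force': 0.0, 'grip_width': 0.005172223462217065}
```

View pics/w1.png

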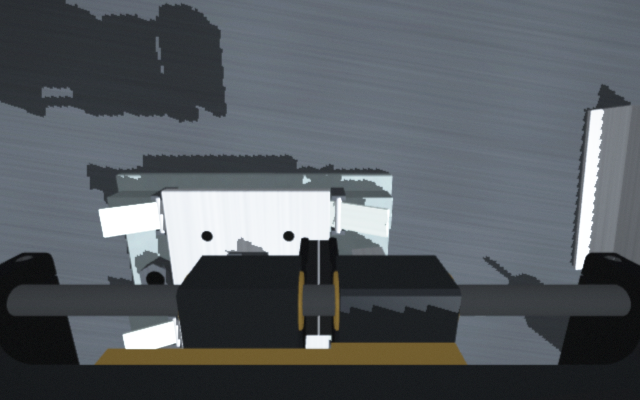

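The wrist view has image up towards the robot and image right at +y. The plate's near-left corner is at (332,191), the finger axis at about (318,345), and the nut at (152,275). I'll cross-check the corner and tongue points against the wrist depth.

```bash
python3 - <<'E'
from h import *
W,p,d=cloud('pics/w1.npz');W=W*1000
m=(d>0)&(abs(W[...,2]-50)<5)&(abs(W[...,0]-520)<60)&(abs(W[...,1]-50)<100)
th=np.radians(8.8);ex=np.array([np.cos(th),np.sin(th)]);ey=np.array([-ex[1],ex[0]]);c=np.array([558,53.])
L=(W[...,:2]-c)@np.stack([ex,ey],1);v,u=np.indices(d.shape)
pl=m&(abs(L[...,1])<76)&(L[...,0]<-40)
print('z',np.median(W[pl][:,2]),'x min',np.percentile(L[pl][:,0],[.5,2]),'y',np.percentile(L[pl][:,1],[.5,1,99,99.5]))
sl=lambda y0:np.percentile(L[pl&(abs(L[...,1]-y0)<8)][:,0],2)
print('near edge at y=-50,50:',sl(-50),sl(50))
for s in (-1,1):
    for lo in (80,90,100,110):
        q=(d>0)&(abs(L[...,1]*s-lo-5)<3)&(abs(L[...,0]+60)<25)&(W[...,2]>30)&(W[...,2]<75); x=L[q]
        if q.any(): print('tongue',s,lo+5,'x',np.percentile(x[:,0],[3,97]).round(1),'z',np.median(W[q][:,2]).round(1))
E
```

```text
z 52.34662391358297 x min [-80.58135809 -80.38304414] y [-70.16718276 -69.43397663  67.13590878  67.94516603]
near edge at y=-50,50: -80.2679313263648 -80.43308495769514
tongue -1 85 x [-73.1 -39.7] z 44.1
tongue -1 95 x [-70.  -44.3] z 49.6
tongue -1 105 x [-69.9 -44.1] z 55.1
tongue -1 115 x [-69.9 -44.3] z 60.3
tongue 1 85 x [-70.5 -44.9] z 45.7
tongue 1 95 x [-70.4 -44.7] z 51.0
tongue 1 105 x [-70.4 -44.7] z 56.2
tongue 1 115 x [-70.5 -45. ] z 60.7
```

Wrist depth suggests the centre is about 3 mm further out in x, so I'll use (560.5, 52.5). Descending on corner_c.

```bash
python3 -m inch '[[5,-1,-50,0,0,0],[5,-1,-90,0,0,0],[5,-1,-98,0,0,0],[5,-1,-98,0,0,0],[5,-1,-98,0,0,0]]'
```

```text
time: 2.52
position: [0.4836, 0.0988, 0.0808]
tool_rot: [-0.241, 3.129, 0.002]
ft_force: [0.2, -0.1, 0.2]
grip_width: 0.004
grip_force: 0.0
```

```bash
python3 -m inch '[[-2,0,-4,0,0,0],[-2,0,-8,0,0,0],[-2,0,-10,0,0,0],[-2,0,-12,0,0,0],[-2,0,-13,0,0,0],[-2,0,-13,0,0,0]]'
```

```text
time: 3.28
position: [0.4798, 0.098, 0.0655]
tool_rot: [0.241, -3.132, 0.0]
ft_force: [0.0, -0.0, 0.4]
grip_width: 0.005
grip_force: 0.0
```

```bash
python3 -m inch '[[0,0,-1,0,0,0],[0,0,-2,0,0,0],[0,0,-3,0,0,0],[0,0,-3,0,0,0]]'
```

```text
time: 3.78
position: [0.4799, 0.0981, 0.0626]
tool_rot: [-0.241, 3.132, 0.0]
ft_force: [-0.6, 0.2, 1.4]
grip_width: 0.007
grip_force: 0.5
```

```bash
python3 -m inch '[[0,0,-1,0,0,0],[0,0,-2,0,0,0],[0,0,-2,0,0,0]]';python3 -m inch '[[0,0,-1,0,0,0],[0,0,-2,0,0,0],[0,0,-2,0,0,0]]'
```

```text
time: 4.15
position: [0.4797, 0.0982, 0.0605]
tool_rot: [0.241, -3.132, -0.0]
ft_force: [0.1, 1.1, 2.1]
grip_width: 0.004
grip_force: 1.1
time: 4.53
position: [0.4797, 0.0982, 0.0585]
tool_rot: [0.241, -3.132, -0.0]
ft_force: [-1.7, 1.1, 3.0]
grip_width: 0.005
grip_force: 1.7
```

Corner c is giving: 5 mm at 3 N. Pressing it down to the stop.

```bash
python3 -m inch '[[0,0,-1,0,0,0],[0,0,-2,0,0,0],[0,0,-2,0,0,0]]';python3 -m inch '[[0,0,-1,0,0,0],[0,0,-2,0,0,0],[0,0,-2,0,0,0],[0,0,-2,0,0,0]]'
```

```text
time: 4.9
position: [0.4796, 0.0982, 0.0567]
tool_rot: [0.241, -3.132, -0.001]
ft_force: [-4.3, 2.0, 5.4]
grip_width: 0.005
grip_force: 3.0
time: 5.4
position: [0.4797, 0.0982, 0.056]
tool_rot: [0.241, -3.131, -0.002]
ft_force: [-7.9, 0.2, 16.7]
grip_width: 0.006
grip_force: 8.9
```

It hit a hard stop: 16.7 N at 7.5 mm of sink, so the rocking corner is c. Now lifting off and moving over tongue_c at about (485, 150).

```bash
python3 -m inch '[[0,0,20,0,0,0],[0,0,50,0,0,0],[0,0,55,0,0,0],[2,25,55,0,0,0],[5,52,55,0,0,0],[5,52,55,0,0,0],[5,52,40,0,0,0],[5,52,33,0,0,0],[5,52,33,0,0,0]]'
```

```text
time: 6.52
position: [0.4841, 0.1488, 0.0863]
tool_rot: [0.239, -3.13, 0.002]
ft_force: [0.4, -0.3, 0.8]
grip_width: 0.008
grip_force: 0.0
```

```bash
python3 - <<'E'
from bench import ctrl
import cv2,numpy as np
print(ctrl.get_state()['position'],ctrl.get_state()['ft_force'])
p,d=ctrl.get_image('scene');cv2.imwrite('pics/s2.png',cv2.resize(p[100:260,230:470,::-1],(800,533)))
E
```

```text
[0.48409297 0.14879159 0.08633961] [ 0.41245654 -0.25018731  0.77101592]
```

View pics/s2.png

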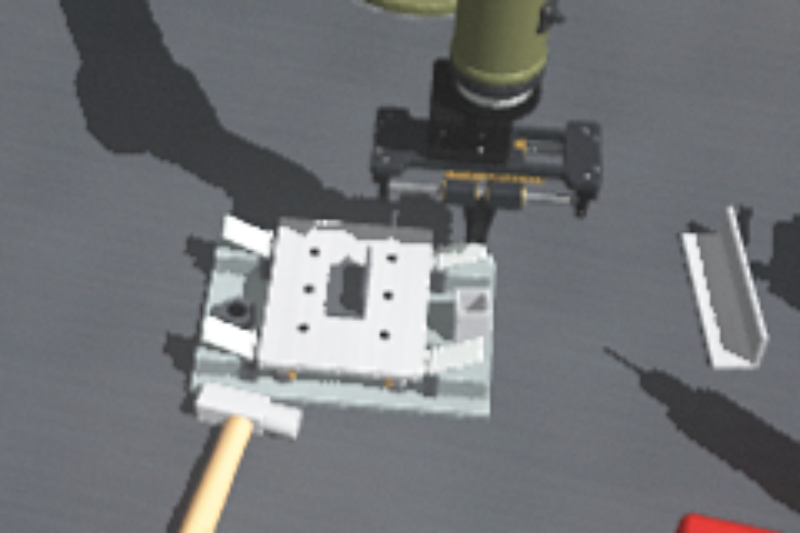

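The scene crop shows the closed fingertip at (482,240), directly over the near-left tongue (460,255). The other shims are up and the plate has sprung back. Pressing down.

```bash
python3 -m inch '[[1,1,-6,0,0,0],[1,1,-11,0,0,0],[1,1,-14,0,0,0],[1,1,-17,0,0,0],[1,1,-20,0,0,0],[1,1,-20,0,0,0]]'
```

```text
time: 7.32
position: [0.486, 0.1509, 0.0675]
tool_rot: [-0.241, 3.132, -0.0]
ft_force: [0.1, 0.3, 0.3]
grip_width: 0.008
grip_force: 0.2
```

```bash
python3 -m inch '[[0,0,-2,0,0,0],[0,0,-4,0,0,0],[0,0,-6,0,0,0],[0,0,-6,0,0,0]]'; python3 -m inch '[[0,0,-2,0,0,0],[0,0,-4,0,0,0],[0,0,-4,0,0,0]]'
```

```text
time: 7.82
position: [0.4859, 0.1509, 0.0614]
tool_rot: [-0.241, 3.132, -0.001]
ft_force: [0.6, 0.7, 2.4]
grip_width: 0.009
grip_force: 0.7
time: 8.2
position: [0.4858, 0.1509, 0.0573]
tool_rot: [0.241, -3.132, 0.001]
ft_force: [1.4, 1.1, 1.8]
grip_width: -0.001
grip_force: 0.8
```

```bash
python3 -m inch '[[0,0,-2,0,0,0],[0,0,-3,0,0,0],[0,0,-3,0,0,0]]'; python3 -m inch '[[0,0,-1,0,0,0],[0,0,-2,0,0,0],[0,0,-2,0,0,0],[0,0,-2,0,0,0]]'
```

```text
time: 8.57
position: [0.4857, 0.1509, 0.0544]
tool_rot: [0.241, -3.132, 0.0]
ft_force: [-0.4, 1.1, 1.3]
grip_width: 0.006
grip_force: 0.9
time: 9.07
position: [0.4859, 0.151, 0.0534]
tool_rot: [0.241, -3.132, -0.001]
ft_force: [-3.0, 1.0, 9.3]
grip_width: 0.008
grip_force: 4.7
```

It stopped hard at the flat height. A slightly firmer press, then lift clear and check.

```bash
python3 -m inch '[[0,0,-1,0,0,0],[0,0,-2,0,0,0],[0,0,-2,0,0,0]]'; python3 -m inch '[[0,0,10,0,0,0],[0,0,50,0,0,0],[0,0,100,0,0,0],[-10,30,150,0,0,0],[-20,80,170,0,0,0],[-25,130,170,0,0,0],[-30,180,170,0,0,0],[-30,180,170,0,0,0],[-30,180,170,0,0,0]]'
python3 - <<'E'
from bench import ctrl
import cv2,numpy as np
from h import *
for n in ('top','scene'):
    p,d=ctrl.get_image(n);np.savez(f'pics/{n}3.npz',p=p,d=d,**ctrl.camera_params(n))
    if n=='scene': cv2.imwrite('pics/s3.png',cv2.resize(p[100:260,230:470,::-1],(800,533)))
    W,p,d=cloud(f'pics/{n}3.npz');W=W*1000
    th=np.radians(8.8);R=np.array([[np.cos(th),-np.sin(th)],[np.sin(th),np.cos(th)]])
    L=(W[...,:2]-[560,52.5])@R
    for k,sx,sy in (('a',1,1),('b',1,-1),('c',-1,1),('d',-1,-1)):
        f=lambda cx,cy,r:W[(d>0)&(abs(L[...,0]-sx*cx)<r)&(abs(L[...,1]-sy*cy)<r)][:,2]
        print(n,k,'tongue z',np.median(f(60,110,6)).round(1),'corner z',np.median(f(70,55,8)).round(1))
E
```

```text
time: 9.45
position: [0.486, 0.151, 0.0532]
tool_rot: [0.24, -3.132, -0.002]
ft_force: [-7.8, 1.1, 23.3]
grip_width: 0.007
grip_force: 11.9
time: 10.58
position: [0.4561, 0.3295, 0.2197]
tool_rot: [0.24, -3.132, 0.004]
ft_force: [0.5, 0.0, -0.3]
grip_width: 0.004
grip_force: 0.0
top a tongue z 57.3 corner z 50.5
top b tongue z 58.3 corner z 50.9
top c tongue z 40.4 corner z 51.5
top d tongue z 59.3 corner z 51.9
scene a tongue z 53.4 corner z 19.2
scene b tongue z 34.1 corner z 18.5
scene c tongue z 40.1 corner z 50.9
scene d tongue z 53.9 corner z 51.3
```

View pics/s3.png

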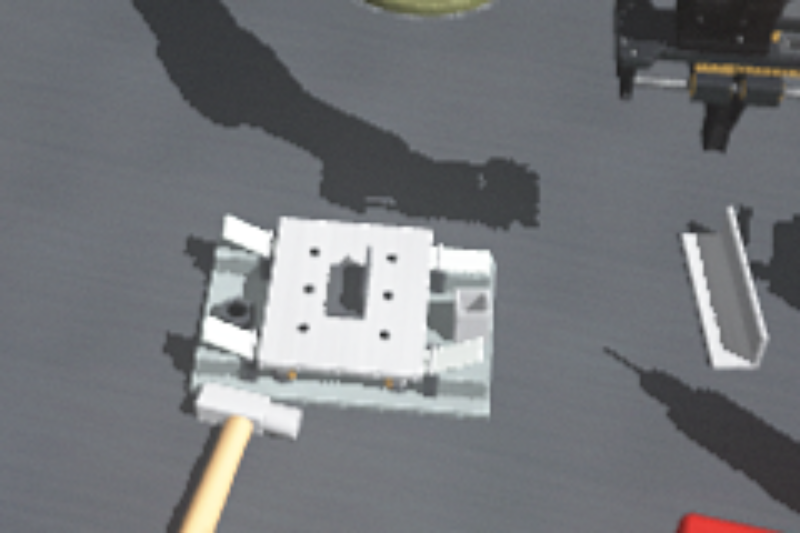

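The near-left tongue (465,260) now lies flat, with its top at about 40 mm. The other three are still up, the plate is level, the bystanders haven't moved, and the hand is clear. Handing in.

```bash
python3 -c "
from bench import ctrl
print(ctrl.close_job())"
```

```text
the job is handed in; nothing more can be done
None
```

Job handed in at about 10.7 s; the hand-in gave no verdict. Corner c (near left) was the one that rocked, and I pressed it to its stop. Its shim is flat, the other three are still bent up, the plate is level and the hand is clear.

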